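# Load the brass housings into their matching carriers for bonding

## Task

Load the four gold-coloured brass housings for bonding: put each one into the black carrier whose recess has its own shape and size, upright and lying flat on the recess floor, no edge left up on the rim. Set them down rather than dropping them, and do not knock over or push aside the two slim brass sleeves that stand among them.

Things in the scene. Friction and masses are not known exactly. Their poses are not given: they have to be found in the camera images.
- header: Large round brass housing with a dark glass window in its top: flange 52 mm in diameter and 5 mm thick, on it a solid can 42 mm in diameter (the place to grip), 27.5 mm high overall, 0.10 to 0.20 kg. Belongs in the large round recess. Origin: centre of the underside; z up. Start place and yaw vary.
- barrel: Small round brass barrel, open at the top: flange 32 mm in diameter and 4 mm thick, above it a tube 24 mm in outer diameter (the place to grip), 36 mm high overall, 0.05 to 0.11 kg. Belongs in the small round recess. Origin: centre of the underside; z up. Start place and yaw vary.
- square_housing: Square brass housing, 42 mm by 42 mm by 24 mm high, an open box with 4 mm walls, straight sides and a white substrate inside, 0.08 to 0.17 kg; grip it across two parallel outer sides. Belongs in the square recess. Its x and y axes are parallel to its sides. Origin: centre of the underside; z up. Start place and yaw vary.
- flange_housing: Oblong brass housing: open box 46 mm long (its x), 30 mm wide (its y), 24 mm high, with a 5 mm thick mounting flange at each end: 64 mm long over all, 30 mm wide throughout, 0.06 to 0.14 kg; grip it across its 30 mm width. Belongs in the oblong recess, long side along the recess's long side, either way round. Origin: centre of the underside; z up. Start place and yaw vary.
- carrier_large_round: Black carrier plate fixed to the bench, 94 mm (its x) by 82 mm (its y), 7 mm thick; at its centre a round recess 66 mm in diameter, lined in grey, 4 mm deep (floor 3 mm above the bench). Origin: centre of the underside, below the recess's centre; z up. Its place varies; turned up to 0.4 rad.
- carrier_small_round: Black carrier plate fixed to the bench, 94 mm (its x) by 82 mm (its y), 7 mm thick; at its centre a round recess 46 mm in diameter, lined in grey, 4 mm deep (floor 3 mm above the bench). Origin: centre of the underside, below the recess's centre; z up. Its place varies; turned up to 0.4 rad.
- carrier_square: Black carrier plate fixed to the bench, 94 mm (its x) by 82 mm (its y), 7 mm thick; at its centre a square recess 56 mm by 56 mm, sides parallel to the plate's x and y, lined in grey, 4 mm deep (floor 3 mm above the bench). Origin: centre of the underside, below the recess's centre; z up. Its place varies; turned up to 0.4 rad.
- carrier_oblong: Black carrier plate fixed to the bench, 94 mm (its x) by 82 mm (its y), 7 mm thick; at its centre an oblong recess 78 mm (along the plate's x) by 44 mm (along its y), lined in grey, 4 mm deep (floor 3 mm above the bench). Origin: centre of the underside, below the recess's centre; z up. Its place varies; turned up to 0.4 rad.
- sleeve_left: Bystander: slim loose brass sleeve standing upright among the housings, to the robot's left, 14 mm in diameter, 38 mm high, 0.03 kg, easily knocked over; leave it standing. Origin: centre of the underside.
- sleeve_right: Bystander: its twin, to the robot's right, 14 mm in diameter, 38 mm high, 0.03 kg; leave it standing. Origin: centre of the underside.
Not all that is in view belongs to the job. What is shaped like the carrier_large_round but brown is not meant.

How it is judged:
At the end, for the whole second after the job is handed in: Each housing is in its own carrier: its centre within 12 mm of the recess's centre, upright within 0.05 rad, its underside on the recess floor (less than 4.5 mm above the bench, so not on the rim), at rest and not touched by the fingers; both slim sleeves still stand upright (horizontal distance between header and carrier_large_round below 0.012 m and z of header in the frame of carrier_large_round between 0.001 and 0.0045 m and angle between each of header, barrel, square_housing, flange_housing's own z axis and vertical below 0.05 rad and linear speed of each of header, barrel, square_housing, flange_housing below 0.01 m/s and angular speed of each of header, barrel, square_housing, flange_housing below 0.1 rad/s and contact force between the fingers and header below 0.05 N and horizontal distance between barrel and carrier_small_round below 0.012 m and z of barrel in the frame of carrier_small_round between 0.001 and 0.0045 m and contact force between the fingers and barrel below 0.05 N and horizontal distance between square_housing and carrier_square below 0.012 m and z of square_housing in the frame of carrier_square between 0.001 and 0.0045 m and contact force between the fingers and square_housing below 0.05 N and horizontal distance between flange_housing and carrier_oblong below 0.012 m and z of flange_housing in the frame of carrier_oblong between 0.001 and 0.0045 m and contact force between the fingers and flange_housing below 0.05 N and angle between each of sleeve_left, sleeve_right's own z axis and vertical below 0.1 rad).
It fails at once if a housing is dropped: it falls faster than 0.6 m/s with no finger on it (a fall of about 18 mm) ((linear speed of header above 0.6 m/s and contact force between the fingers and header below 0.01 N) or (linear speed of barrel above 0.6 m/s and contact force between the fingers and barrel below 0.01 N) or (linear speed of square_housing above 0.6 m/s and contact force between the fingers and square_housing below 0.01 N) or (linear speed of flange_housing above 0.6 m/s and contact force between the fingers and flange_housing below 0.01 N)).
It fails at once if one of the two slim brass sleeves is knocked over or pushed more than 10 mm aside (angle between any of sleeve_left, sleeve_right's own z axis and vertical above 0.5 rad or distance of any of sleeve_left, sleeve_right from where it was at the start of the episode above 0.01 m).
It also fails if it takes over 102 s, if anything falls off the work surface, if the arm or the gripper's body presses on something with over 40 N, if the wrist force passes 120 N, or if a joint passes its speed limit or range.

## Robot

A 6-joint arm with a two-finger parallel gripper is mounted at the origin on the work surface. World frame = base frame: x ahead of the robot, y to its left, z up, the work surface at z = 0. Lengths are in m, angles in rad, forces in N, time in s.
With the tool pointing down it reaches from about 0.3 to 0.775 m from the base axis. Payload 14.6 kg.
Tool frame: the origin (TCP) lies at the very end of the fingers, on their centre line; the grasp point (between the pads) lies 19 mm behind it (ctrl.hold_point_z is the z of the grasp point in the tool frame, in m); z points along the fingers, y is the direction in which the jaws open and shut (so a half turn about z gives the same grasp; the last joint's range is limited). The gripper opens to 94 mm and grips with 3 to 60 N. Pads are 16 mm wide; open, the fingers measure 119 mm over their backs; the gripper's body (75 mm by 177 mm) begins 78 mm behind the grasp point.
Start: joints at [-1.236, 0.3, 1.521, -0, 1.321, -0.067], TCP at [0.215, -0.506, 0.205] pointing down, gripper open.
Joint ranges: [-3.03, 3.03], [-0.79, 2.21], [0.23, 2.52], [-1.04, 4.18], [0, 3.07], [-2.55, 2.55]. Speed limits (rad/s): [2.22, 2.22, 2.57, 3.14, 3.14, 3.14].

## Interface

Orientations are given as [roll, pitch, yaw] about the fixed x, y, z axes, in that order (R = Rz(yaw) Ry(pitch) Rx(roll)).
In Python, from station import ctrl, cams, hand_in gives the robot as it stands.
- The arm moves only by the tool servo_tool, never from a script. Its argument "rows" is a list of rows, each a list of 7 numbers: the shift along the world's x, y, z in m, then the turn, a rotation vector about the world's x, y, z in rad, then the gripper command: -1 is shut, 1 is fully open, values between are in proportion. A call has exactly 8 rows; each row is the pose to reach, as a shift and turn from the pose measured when the call began; what a row does not reach only later rows make up. A row lasts 1/12 s, in which the tool goes at most 41.7 mm and 7.16 degrees, less where a joint would pass 70% of its speed; a pose out of reach is approached as far as the arm can. A call with a gripper value outside its range is refused whole. The fingers move at their own pace and stop on an object; "newtons" is the grip in N (left out, the last holds). Time passes only in rows, so rows that repeat a pose let the fingers close, or fill a call up. It gives the time, the measured TCP pose, the force and the opening at its end, in the units of the state.
- ctrl.get_obs(): the state, without advancing time (a new reading comes with each control period).
- cams.camera(name): name is "scene" or "top"; returns a dict with "image" (400x640x3 uint8, red, green, blue), "depth" (400x640 float32, m along the optical axis (not along the pixel's ray), 0 where there is no reading), "fx", "fy", "cx", "cy" (pixels), "rvec" (rotation vector, rad) and "tvec" (3), from world to camera coordinates, as OpenCV has them. Camera axes: x right, y down, z forward; pixel columns grow to the right and rows downward; lengths in m; the calibration is good to about 2 mm. A picture is of the moment at which its call begins.
- hand_in(): hands the job in, once; it reports no verdict.
Trained networks look in a picture, given as the dict that the camera call returned (one of the last four; its "shot" number tells which), for a name from the list of things; names that differ only in an ending like _2 or _b are one class to them, and where a whole thing is asked for, a point or a joint stands for the part that bears it (a point fixed in the world has none). Each returns a list of dicts, best first, with "p" (0 to 1); they miss things now and then, are a little off and sometimes report something else, mostly with a low value. They report only what shows in the picture. A call takes as long as a camera call. They do not tell look-alikes from the thing itself.
- cams.spot_in(picture, name): "box" ([left, top, right, bottom] as shares, 0 to 1, of the picture: columns of its width, rows of its height, round what is visible of it).
- cams.place_of(picture, name): "at" ([column, row] as shares, 0 to 1, of the picture: columns of its width, rows of its height: a listed point, or the origin of a listed thing).
The state is a dict: "time_s": time; "qpos": joint angles; "joint_vel": joint speeds; "tau": joint torques, N m; "ee_pos": TCP position; "eef_rot": TCP orientation; "force": force on the tool from outside, world axes, zero at the start; "moment": the same for the moment, N m; "grip_width": finger opening in m.
Only numpy, scipy, OpenCV 4.12 (cv2) and the standard library are available. Lean on these libraries where they do the work, as an engineer would, in place of code of your own. Each camera call takes 0.05 s, during which the arm holds its last target.

## Working session

There is one attempt and no reset: what is moved stays moved. The work goes in short steps, Python scripts to look and compute and a tool call to move; the robot and the scene stay as the last step left them, time stands still between calls to the robot, and variables do not carry over. Pictures are saved under pics/ and viewed, and the job is handed in when it is done.

Besides the shell and the picture viewer there is one more tool, called after "Request:" as name(argument=value, ...) on one line, values as JSON. servo_tool: Moves the arm, as the interface text tells. Its arguments: {"type":"object","properties":{"rows":{"type":"array"},"newtons":{"type":"number"}},"required":["rows"]}

```bash
ls; mkdir -p pics; cat > s1.py <<'E'
from station import ctrl,cams
import cv2,numpy as np,pickle
o=ctrl.get_obs();print({k:np.round(v,3).tolist() for k,v in o.items()}, ctrl.hold_point_z)
for n in ["top","scene"]:
    d=cams.camera(n);print(n,d["fx"],d["cx"],d["cy"],d["rvec"],d["tvec"],d["shot"])
    pickle.dump(d,open(f"{n}0.pkl","wb"))
    cv2.imwrite(f"pics/{n}0.png",d["image"][...,::-1])
    for t in ["header","barrel","square_housing","flange_housing","carrier_large_round","carrier_small_round","carrier_square","carrier_oblong","sleeve_left"]:
        r=cams.place_of(d,t)
        print(t,[(round(a["p"],2),round(a["at"][0]*640),round(a["at"][1]*400)) for a in r][:4])
E
python3 s1.py
```

```text
pics
{'time_s': 0.0, 'qpos': [-1.236, 0.3, 1.522, -0.0, 1.321, -0.067], 'joint_vel': [0.001, -0.001, -0.0, 0.0, -0.0, -0.0], 'tau': [-0.0, -53.181, -35.274, 0.071, 0.024, -0.0], 'ee_pos': [0.215, -0.506, 0.205], 'eef_rot': [-3.14, -0.0, 0.402], 'force': [0.005, 0.641, 0.716], 'moment': [-0.0, -0.021, 0.026], 'grip_width': 0.094} -0.0188
top 425.42854664535366 317.9140481578592 200.0754340271759 [ 2.18642757 -2.19667947  0.05087944] [0.0850233  0.47699481 1.38592799] 1
header [(0.69, 366, 200)]
barrel [(0.46, 255, 202)]
square_housing [(0.5, 435, 215)]
flange_housing [(0.47, 316, 205)]
carrier_large_round [(0.92, 240, 247), (0.67, 193, 247), (0.61, 254, 161)]
carrier_small_round [(0.68, 311, 155)]
carrier_square [(0.86, 427, 158)]
carrier_oblong [(0.83, 365, 144)]
sleeve_left [(0.41, 286, 201)]
scene 443.21559762027124 312.15659442809954 195.91942332157493 [ 1.65024712  1.90321773 -0.80673845] [-0.02942639 -0.3409791   1.4824542 ] 2
header [(0.72, 244, 189)]
barrel [(0.56, 390, 201), (0.35, 306, 245)]
square_housing [(0.73, 169, 169)]
flange_housing [(0.58, 311, 192)]
carrier_large_round [(0.93, 385, 249), (0.79, 466, 172), (0.75, 411, 166)]
carrier_small_round [(0.9, 304, 247), (0.65, 350, 203)]
carrier_square [(0.67, 155, 222), (0.21, 221, 246)]
carrier_oblong [(0.72, 221, 245)]
sleeve_left [(0.41, 345, 201), (0.34, 244, 187)]
```

```bash
python3 -c "
import cv2
a=cv2.imread('pics/top0.png');cv2.imwrite('pics/top0c.png',cv2.resize(a[110:290,160:480],None,fx=2.5,fy=2.5,interpolation=cv2.INTER_CUBIC))
"
```

```text
(no output)
```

View pics/top0c.png

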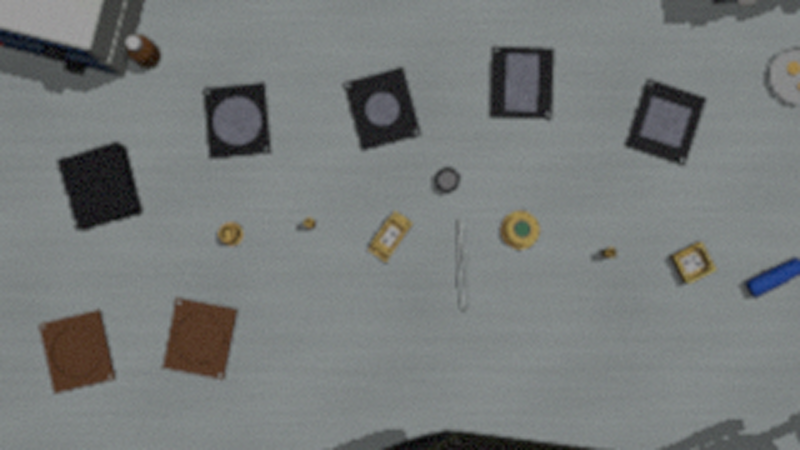

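View pics/scene0.png

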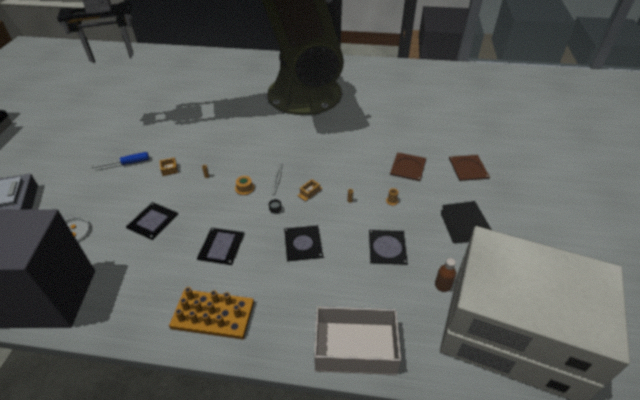

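```bash
cat > fit.py <<'E'
import cv2,numpy as np
from scipy.optimize import minimize
S=6
def proj(P,d):
    p,_=cv2.projectPoints(np.asarray(P,float),np.array(d["rvec"],float),np.array(d["tvec"],float),np.array([[d["fx"],0,d["cx"]],[0,d["fy"],d["cy"]],[0,0,1]],float),None);return p[:,0]
def ray(u,v,z,d):
    R,_=cv2.Rodrigues(np.array(d["rvec"],float));t=np.array(d["tvec"],float).ravel()
    r=R.T@np.array([(u-d["cx"])/d["fx"],(v-d["cy"])/d["fy"],1]);c=-R.T@t
    return c+r*(z-c[2])/r[2]
def cyl(D,z0,z1):
    a=np.linspace(0,2*np.pi,40,endpoint=False)
    return [np.c_[D/2*np.cos(a),D/2*np.sin(a),0*a+z] for z in (z0,z1)]
def box(x,y,z0,z1,cx=0):
    return [np.array([[cx+sx*x/2,sy*y/2,z] for sx in(-1,1) for sy in(-1,1)]) for z in (z0,z1)]
# each model = list of convex parts
M={"header":[np.vstack(cyl(.052,0,.005)),np.vstack(cyl(.042,.005,.0275))],
"barrel":[np.vstack(cyl(.032,0,.004)),np.vstack(cyl(.024,.004,.036))],
"square_housing":[np.vstack(box(.042,.042,0,.024))],
"flange_housing":[np.vstack(box(.064,.03,0,.005)),np.vstack(box(.046,.03,.005,.024))],
"sleeve":[np.vstack(cyl(.014,0,.038))],
"carrier":[np.vstack(box(.094,.082,0,.007))]}
def mask(d,name,uv,w):
    u,v=map(int,np.round(uv));x0,y0=u-w,v-w
    im=d["image"][y0:v+w,x0:u+w].astype(np.float32)
    im=cv2.resize(im,None,fx=S,fy=S,interpolation=cv2.INTER_CUBIC)
    if name=="carrier": m=im.sum(2)<190   # dark
    else: m=(im[...,0]-im[...,2])>25
    m=m.astype(np.uint8)
    n,l,st,ce=cv2.connectedComponentsWithStats(m)
    if n<2: return None
    c=np.array([w*S,w*S]);best=max(range(1,n),key=lambda i:st[i,4]/(1+(np.hypot(*(ce[i]-c))/(w*S*.5))**4))
    m=(l==best).astype(np.uint8)
    pts=cv2.findNonZero(m);h=cv2.convexHull(pts);o=np.zeros_like(m);cv2.fillConvexPoly(o,h,1)
    return o,x0,y0,cv2.cvtColor(np.clip(im,0,255).astype(np.uint8),cv2.COLOR_RGB2BGR)
def render(name,p,d,x0,y0,shape):
    c,s=np.cos(p[2]),np.sin(p[2]);R=np.array([[c,-s,0],[s,c,0],[0,0,1]])
    q=np.vstack(M[name])@R.T+[p[0],p[1],p[3] if len(p)>3 else 0]
    q=(proj(q,d)-[x0,y0]+.5)*S-.5
    h=cv2.convexHull((q).astype(np.float32));o=np.zeros(shape,np.uint8)
    cv2.fillConvexPoly(o,np.round(h*16).astype(np.int32),1,shift=4);return o
def fit(name,ds,uvs,ws,p0,vis=None,z=0):
    ms=[mask(d,name,uv,w) for d,uv,w in zip(ds,uvs,ws)]
    def cost(p):
        c=0
        for d,m in zip(ds,ms):
            r=render(name,[*p[:3],z],d,m[1],m[2],m[0].shape)
            c+=1-(r&m[0]).sum()/max(1,(r|m[0]).sum())
        return c/len(ds)
    best=None
    yaws=[0] if name in("header","barrel","sleeve") else (np.linspace(-.4,.4,5) if name=="carrier" else np.arange(0,np.pi if name=="flange_housing" else np.pi/2,.25))
    for y in yaws:
        s=[[p0[0],p0[1],y],[p0[0]+.01,p0[1],y],[p0[0],p0[1]+.01,y],[p0[0],p0[1],y+.2]]
        r=minimize(cost,s[0],method="Nelder-Mead",options=dict(initial_simplex=s,xatol=1e-4,fatol=1e-4))
        if best is None or r.fun<best.fun: best=r
    if vis:
        o=[]
        for d,m in zip(ds,ms):
            v=m[3].copy()
            r=render(name,[*best.x,z],d,m[1],m[2],m[0].shape)
            for k,col in((m[0],(0,255,0)),(r,(0,0,255))):
                cs,_=cv2.findContours(k,cv2.RETR_EXTERNAL,cv2.CHAIN_APPROX_NONE);cv2.drawContours(v,cs,-1,col,1)
            o.append(cv2.resize(v,(200,200)))
        vis.append(np.vstack(o))
    return best.x,best.fun
E
cat > s2.py <<'E'
from fit import *
import pickle
T=pickle.load(open("top0.pkl","rb"));C=pickle.load(open("scene0.pkl","rb"))
L=[("header","header",(368,201.6)),("barrel","barrel",(252,203.6)),("square_housing","square_housing",(437,215)),("flange_housing","flange_housing",(315.6,205)),
("sleeve_l","sleeve",(283.6,199.6)),("sleeve_r","sleeve",(403,211)),
("c_large","carrier",(255,158)),("c_small","carrier",(313,153.6)),("c_oblong","carrier",(369,143)),("c_square","carrier",(426,159))]
V=[]
for n,m,uv in L:
    p=ray(*uv,.01,T); uc=proj([[p[0],p[1],.01]],C)[0]
    w=22 if m=="carrier" else 12
    out=[]
    for ds,us,ws in (([T],[uv],[w]),([C],[uc],[w+(8 if m=='carrier' else 2)]),([T,C],[uv,uc],[w,w+(8 if m=='carrier' else 2)])):
        v=[0] if len(ds)==2 else None
        x,f=fit(m,ds,us,ws,p,v); out.append((np.round(x,4).tolist(),round(f,3)))
        if v: V.append(v[1])
    print(n,np.round(np.hypot(x[0],x[1]),3),out)
cv2.imwrite("pics/fit0.png",cv2.resize(np.vstack([np.hstack(V[:5]),np.hstack(V[5:])]),(750,600)))
E
python3 s2.py
```

```text
header 0.479 [([0.4722, -0.0816, 0.1835], np.float64(0.026)), ([0.4687, -0.0806, 0.067], np.float64(0.019)), ([0.4719, -0.081, -0.0203], np.float64(0.077))]
barrel 0.557 [([0.4688, 0.3014, 0.1093], np.float64(0.03)), ([0.4658, 0.3025, 0.1332], np.float64(0.029)), ([0.4688, 0.3016, 0.0263], np.float64(0.085))]
square_housing 0.525 [([0.4275, -0.3076, 0.4554], np.float64(0.07)), ([0.4234, -0.3061, 2.0043], np.float64(0.056)), ([0.4264, -0.3055, 0.4566], np.float64(0.117))]
flange_housing 0.472 [([0.4644, 0.0903, 2.5326], np.float64(0.032)), ([0.4606, 0.0914, 2.556], np.float64(0.034)), ([0.463, 0.0911, -0.59], np.float64(0.075))]
sleeve_l 0.521 [([0.4823, 0.1959, 0.0731], np.float64(0.263)), ([0.4774, 0.1975, 0.1133], np.float64(0.242)), ([0.4822, 0.197, -0.0023], np.float64(0.293))]
sleeve_r 0.481 [([0.4421, -0.1983, 0.0865], np.float64(0.42)), ([0.4388, -0.193, 0.0725], np.float64(0.263)), ([0.4408, -0.1935, -0.0136], np.float64(0.368))]
c_large 0.685 [([0.6193, 0.2938, 0.1082], np.float64(0.072)), ([0.6161, 0.2954, 0.0886], np.float64(0.052)), ([0.6182, 0.2949, 0.0939], np.float64(0.064))]
c_small 0.641 [([0.6342, 0.1, 0.2545], np.float64(0.064)), ([0.6311, 0.1018, 0.2599], np.float64(0.048)), ([0.6328, 0.1013, 0.261], np.float64(0.061))]
c_oblong 0.673 [([0.6684, -0.0851, -0.0689], np.float64(0.072)), ([0.6654, -0.0835, -0.0466], np.float64(0.034)), ([0.6674, -0.0839, -0.0422], np.float64(0.057))]
c_square 0.673 [([0.6158, -0.2756, -0.3373], np.float64(0.054)), ([0.6124, -0.2746, -0.3349], np.float64(0.037)), ([0.614, -0.2745, -0.3263], np.float64(0.051))]
```

View pics/fit0.png

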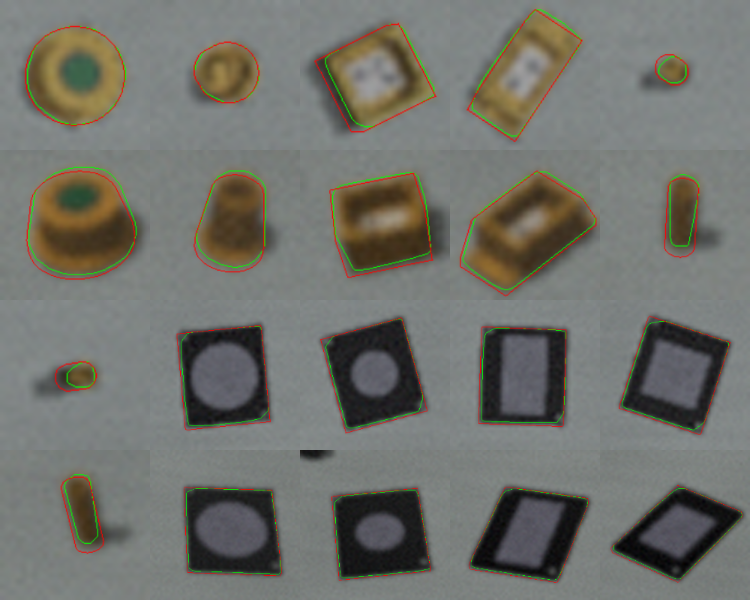

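Request:
servo_tool(rows=[[0.04, 0.038, -0.015, 0, 0, 0.043, 0.5], [0.08, 0.076, -0.03, 0, 0, 0.043, 0.5], [0.12, 0.114, -0.05, 0, 0, 0.043, 0.5], [0.16, 0.152, -0.07, 0, 0, 0.043, 0.5], [0.19, 0.18, -0.09, 0, 0, 0.043, 0.5], [0.2105, 0.1992, -0.105, 0, 0, 0.043, 0.5], [0.2105, 0.1992, -0.12, 0, 0, 0.043, 0.5], [0.2105, 0.1992, -0.13, 0, 0, 0.043, 0.5]], newtons=25)

```text
time_s: 1.67
ee_pos: [0.4277, -0.3048, 0.075]
eef_rot: [3.14, -0.001, 0.447]
force: [-0.3, -0.6, -0.1]
grip_width: 0.0702
```

Request:
servo_tool(rows=[[-0.002, -0.002, -0.02, 0, 0, 0, 0.5], [-0.002, -0.002, -0.04, 0, 0, 0, 0.5], [-0.002, -0.002, -0.055, 0, 0, 0, 0.5], [-0.002, -0.002, -0.067, 0, 0, 0, 0.5], [-0.002, -0.002, -0.067, 0, 0, 0, 0.5], [-0.002, -0.002, -0.067, 0, 0, 0, -1], [-0.002, -0.002, -0.067, 0, 0, 0, -1], [-0.002, -0.002, -0.067, 0, 0, 0, -1]])

```text
time_s: 2.33
ee_pos: [0.4262, -0.3073, 0.0091]
eef_rot: [3.139, -0.002, 0.446]
force: [-0.8, 0.0, 0.2]
grip_width: 0.0541
```

Request:
servo_tool(rows=[[0, 0, 0, 0, 0, 0, -1], [0, 0, 0, 0, 0, 0, -1], [0, 0, 0.003, 0, 0, 0, -1], [0, 0, 0.01, 0, 0, 0, -1], [0, 0, 0.025, 0, 0, 0, -1], [0, 0, 0.045, 0, 0, 0, -1], [0, 0, 0.06, 0, 0, 0, -1], [0, 0, 0.06, 0, 0, 0, -1]])

```text
time_s: 3.0
ee_pos: [0.4273, -0.3082, 0.0723]
eef_rot: [3.134, -0.004, 0.446]
force: [0.7, -0.4, -0.8]
grip_width: 0.0412
```

Request:
servo_tool(rows=[[0.012, 0.002, 0.005, 0, 0, -0.1, -1], [0.04, 0.007, 0.01, 0, 0, -0.21, -1], [0.075, 0.013, 0.01, 0, 0, -0.33, -1], [0.11, 0.019, 0.01, 0, 0, -0.45, -1], [0.14, 0.025, 0.01, 0, 0, -0.57, -1], [0.165, 0.03, 0.005, 0, 0, -0.68, -1], [0.18, 0.033, 0, 0, 0, -0.75, -1], [0.187, 0.033, -0.005, 0, 0, -0.779, -1]])

```text
time_s: 3.67
ee_pos: [0.6158, -0.2739, 0.0657]
eef_rot: [3.135, -0.003, -0.335]
force: [0.3, -0.2, -2.6]
grip_width: 0.0416
```

```bash
cat > look.py <<'E'
import sys;from station import ctrl,cams;import cv2,numpy as np,pickle
tag=sys.argv[1];x0,y0,w,h=map(int,sys.argv[2:6]) if len(sys.argv)>2 else (60,140,480,160)
o=ctrl.get_obs();print(o["time_s"],np.round(o["ee_pos"],4),np.round(o["eef_rot"],4),o["grip_width"])
d=cams.camera("scene");pickle.dump(d,open("sceneN.pkl","wb"))
c=d["image"][y0:y0+h,x0:x0+w,::-1];k=min(780/w,590/h)
cv2.imwrite(f"pics/{tag}.png",cv2.resize(c,None,fx=k,fy=k,interpolation=cv2.INTER_CUBIC))
E
python3 look.py a1 100 120 160 120
```

```text
3.6667 [ 0.6158 -0.2739  0.0657] [ 3.1347e+00 -2.7000e-03 -3.3530e-01] 0.041640302119129405
```

View pics/a1.png

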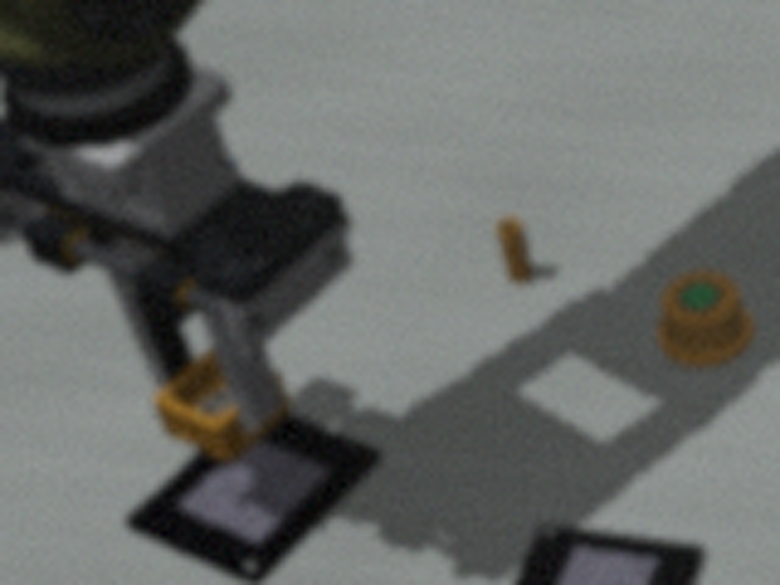

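The housing is held level above the square recess, and the sleeve still stands at its place. I'll lower it.

Request:
servo_tool(rows=[[-0.0015, -0.001, -0.015, 0, 0, 0, -1], [-0.0015, -0.001, -0.03, 0, 0, 0, -1], [-0.0015, -0.001, -0.04, 0, 0, 0, -1], [-0.0015, -0.001, -0.046, 0, 0, 0, -1], [-0.0015, -0.001, -0.049, 0, 0, 0, -1], [-0.0015, -0.001, -0.051, 0, 0, 0, -1], [-0.0015, -0.001, -0.052, 0, 0, 0, -1], [-0.0015, -0.001, -0.053, 0, 0, 0, -1]])

```text
time_s: 4.38
ee_pos: [0.6142, -0.2752, 0.013]
eef_rot: [3.135, -0.002, -0.335]
force: [-6.8, 3.0, 13.4]
grip_width: 0.0416
```

Request:
servo_tool(rows=[[0, 0, 0.0005, 0, 0, 0, 0.1], [0, 0, 0.0005, 0, 0, 0, 0.1], [0, 0, 0.0005, 0, 0, 0, 0.1], [0, 0, 0.0005, 0, 0, 0, 0.2], [0, 0, 0.02, 0, 0, 0, 0.2], [0, 0, 0.05, 0, 0, 0, 0.2], [0, 0, 0.08, 0, 0, 0, 0.2], [0, 0, 0.1, 0, 0, 0, 0.2]])

```text
time_s: 5.05
ee_pos: [0.6148, -0.2755, 0.116]
eef_rot: [3.134, -0.005, -0.335]
force: [0.5, -0.5, 0.6]
grip_width: 0.0562
```

```bash
python3 look.py a2 100 180 110 80
```

```text
5.05 [ 0.6148 -0.2755  0.116 ] [ 3.1343 -0.005  -0.3352] 0.05623785931268367
```

View pics/a2.png

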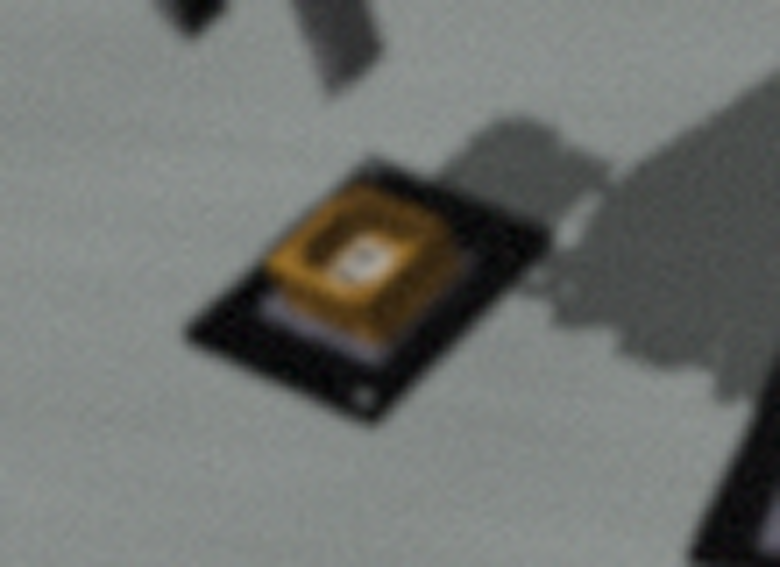

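The square housing sits in the recess, with grey lining visible in front and at its right. I'll check this numerically.

```bash
cat > chk.py <<'E'
import sys,pickle;from fit import *
from station import cams
C=cams.camera("scene")
m,x,y,w=sys.argv[1],float(sys.argv[2]),float(sys.argv[3]),int(sys.argv[4])
uc=proj([[x,y,.015]],C)[0]
for z in(.003,.007):
    v=[0];r,f=fit(m,[C],[uc],[w],(x,y),v,z);print(z,np.round(r,4),round(f,3))
cv2.imwrite("pics/chk.png",cv2.resize(v[1],(400,400)))
E
python3 chk.py square_housing .614 -.275 15
```

```text
0.003 [ 0.612  -0.2744  1.2206] 0.035
0.007 [ 0.6151 -0.2716  1.2191] 0.034
```

Request:
servo_tool(rows=[[-0.015, 0.02, 0, 0, 0, 0.06, 0.5], [-0.04, 0.052, 0, 0, 0, 0.14, 0.5], [-0.065, 0.086, 0, 0, 0, 0.22, 0.5], [-0.09, 0.12, 0, 0, 0, 0.29, 0.5], [-0.115, 0.154, -0.005, 0, 0, 0.335, 0.5], [-0.135, 0.18, -0.02, 0, 0, 0.335, 0.5], [-0.144, 0.194, -0.035, 0, 0, 0.335, 0.5], [-0.144, 0.1945, -0.045, 0, 0, 0.335, 0.5]])

```text
time_s: 5.82
ee_pos: [0.4694, -0.0791, 0.0708]
eef_rot: [3.135, -0.007, 0.002]
force: [-0.6, 0.7, -0.3]
grip_width: 0.0706
```

Request:
servo_tool(rows=[[0.001, -0.002, -0.02, 0.006, 0.006, 0, 0.5], [0.001, -0.002, -0.04, 0.006, 0.006, 0, 0.5], [0.001, -0.002, -0.055, 0.006, 0.006, 0, 0.5], [0.001, -0.002, -0.062, 0.006, 0.006, 0, 0.5], [0.001, -0.002, -0.062, 0.006, 0.006, 0, 0.5], [0.001, -0.002, -0.062, 0.006, 0.006, 0, -1], [0.001, -0.002, -0.062, 0.006, 0.006, 0, -1], [0.001, -0.002, -0.062, 0.006, 0.006, 0, -1]], newtons=30)

```text
time_s: 6.48
ee_pos: [0.4711, -0.0814, 0.0097]
eef_rot: [3.14, -0.002, 0.002]
force: [0.2, -0.4, -0.1]
grip_width: 0.0538
```

Request:
servo_tool(rows=[[0, 0, 0, 0, 0, 0, -1], [0, 0, 0, 0, 0, 0, -1], [0, 0, 0.003, 0, 0, 0, -1], [0, 0, 0.01, 0, 0, 0, -1], [0, 0, 0.025, 0, 0, 0, -1], [0, 0, 0.045, 0, 0, 0, -1], [0, 0, 0.065, 0, 0, 0, -1], [0, 0, 0.085, 0, 0, 0, -1]])

```text
time_s: 7.15
ee_pos: [0.4709, -0.0813, 0.0961]
eef_rot: [3.14, -0.002, 0.002]
force: [0.6, -0.3, -0.6]
grip_width: 0.0413
```

```bash
python3 look.py b1 180 100 160 120
```

```text
7.15 [ 0.4709 -0.0813  0.0961] [ 3.1402e+00 -2.2000e-03  2.0000e-03] 0.041313081216796214
```

View pics/b1.png

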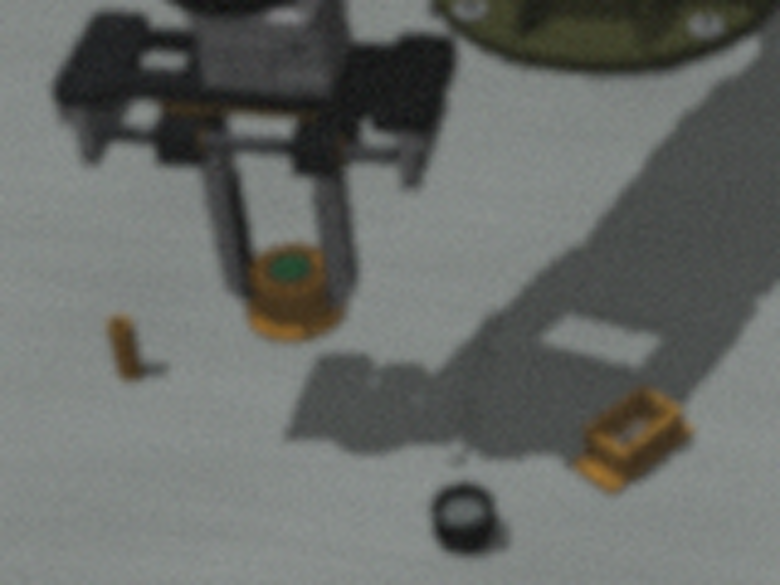

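The header is held upright (column 290, row 290 of the crop), clear of everything. Carrying it to the large round carrier.

Request:
servo_tool(rows=[[0.005, 0.012, 0, 0, 0, 0, -1], [0.015, 0.037, 0, 0, 0, 0, -1], [0.027, 0.07, 0, 0, 0, 0, -1], [0.04, 0.105, 0, 0, 0, 0, -1], [0.053, 0.14, 0, 0, 0, 0, -1], [0.067, 0.175, 0, 0, 0, 0, -1], [0.08, 0.21, 0, 0, 0, 0, -1], [0.095, 0.245, 0, 0, 0, 0, -1]])

```text
time_s: 7.87
ee_pos: [0.5676, 0.1652, 0.0999]
eef_rot: [3.139, -0.007, 0.002]
force: [1.2, -0.7, -1.3]
grip_width: 0.0412
```

Request:
servo_tool(rows=[[0.012, 0.03, 0, 0, 0, 0, -1], [0.025, 0.065, 0, 0, 0, 0, -1], [0.037, 0.095, 0, 0, 0, 0, -1], [0.046, 0.115, -0.005, 0, 0, 0, -1], [0.05, 0.126, -0.015, 0, 0, 0, -1], [0.05, 0.128, -0.025, 0, 0, 0, -1], [0.05, 0.128, -0.035, 0, 0, 0, -1], [0.05, 0.128, -0.04, 0, 0, 0, -1]])

```text
time_s: 8.53
ee_pos: [0.6168, 0.2922, 0.0579]
eef_rot: [3.138, -0.005, 0.002]
force: [-0.3, 0.2, -2.4]
grip_width: 0.0414
```

Request:
servo_tool(rows=[[0.001, 0.0025, -0.015, 0.003, 0.005, 0, -1], [0.001, 0.0025, -0.028, 0.003, 0.005, 0, -1], [0.001, 0.0025, -0.036, 0.003, 0.005, 0, -1], [0.001, 0.0025, -0.04, 0.003, 0.005, 0, -1], [0.001, 0.0025, -0.042, 0.003, 0.005, 0, -1], [0.001, 0.0025, -0.0435, 0.003, 0.005, 0, -1], [0.001, 0.0025, -0.0445, 0.003, 0.005, 0, -1], [0.001, 0.0025, -0.0455, 0.003, 0.005, 0, -1]])

```text
time_s: 9.2
ee_pos: [0.618, 0.2948, 0.0134]
eef_rot: [3.141, -0.001, 0.002]
force: [-6.0, -3.1, 12.3]
grip_width: 0.0415
```

Request:
servo_tool(rows=[[0, 0, 0.0005, 0, 0, 0, 0.2], [0, 0, 0.0005, 0, 0, 0, 0.2], [0, 0, 0.0005, 0, 0, 0, 0.2], [0, 0, 0.0005, 0, 0, 0, 0.2], [0, 0, 0.02, 0, 0, 0, 0.2], [0, 0, 0.05, 0, 0, 0, 0.2], [0, 0, 0.08, 0, 0, 0, 0.2], [0, 0, 0.1, 0, 0, 0, 0.2]])

```text
time_s: 9.87
ee_pos: [0.6186, 0.2951, 0.1165]
eef_rot: [-3.141, -0.003, 0.002]
force: [-0.5, 0.3, -0.3]
grip_width: 0.0563
```

```bash
python3 chk.py header .6177 .2946 20; python3 look.py b2 320 160 140 105
```

```text
0.003 [0.6161 0.2967 0.1018] 0.02
0.007 [0.6192 0.2962 0.0818] 0.025
9.9167 [0.6199 0.2956 0.1203] [-3.1392e+00 -7.9000e-03  1.9000e-03] 0.05633848454537186
```

View pics/b2.png

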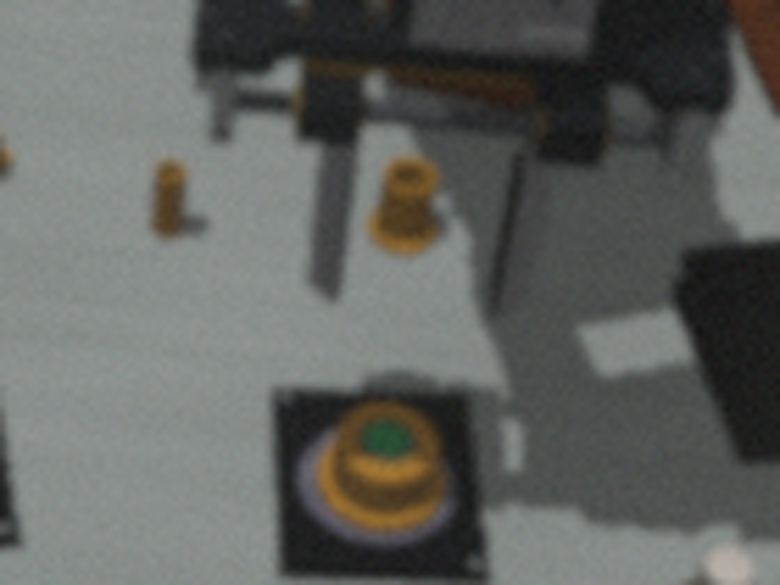

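Request:
servo_tool(rows=[[-0.015, 0.001, 0, 0, 0, 0, 0.1], [-0.04, 0.002, 0, 0, 0, 0, 0.1], [-0.07, 0.004, -0.005, 0, 0, 0, 0.1], [-0.1, 0.005, -0.01, 0, 0, 0, 0.1], [-0.13, 0.006, -0.02, 0, 0, 0, 0.1], [-0.147, 0.0065, -0.03, 0, 0, 0, 0.1], [-0.152, 0.007, -0.04, 0, 0.005, 0, 0.1], [-0.152, 0.007, -0.045, 0, 0.005, 0, 0.1]])

```text
time_s: 10.63
ee_pos: [0.4665, 0.3024, 0.0713]
eef_rot: [-3.14, 0.0, 0.003]
force: [0.4, 0.1, 0.1]
grip_width: 0.0515
```

Request:
servo_tool(rows=[[0.0005, 0, -0.02, 0, 0, 0, 0.1], [0.0005, 0, -0.04, 0, 0, 0, 0.1], [0.0005, 0, -0.053, 0, 0, 0, 0.1], [0.0005, 0, -0.06, 0, 0, 0, 0.1], [0.0005, 0, -0.06, 0, 0, 0, 0.1], [0.0005, 0, -0.06, 0, 0, 0, -1], [0.0005, 0, -0.06, 0, 0, 0, -1], [0.0005, 0, -0.06, 0, 0, 0, -1]], newtons=25)

```text
time_s: 11.3
ee_pos: [0.4677, 0.3027, 0.0123]
eef_rot: [-3.14, -0.001, 0.003]
force: [1.1, 0.1, 0.3]
grip_width: 0.0347
```

Request:
servo_tool(rows=[[0, 0, 0, 0, 0, 0, -1], [0, 0, 0, 0, 0, 0, -1], [0, 0, 0, 0, 0, 0, -1], [0, 0, 0.005, 0, 0, 0, -1], [0, 0, 0.02, 0, 0, 0, -1], [0, 0, 0.045, 0, 0, 0, -1], [0, 0, 0.075, 0, 0, 0, -1], [0, 0, 0.1, 0, 0, 0, -1]])

```text
time_s: 11.97
ee_pos: [0.4675, 0.3026, 0.1141]
eef_rot: [-3.14, -0.001, 0.003]
force: [0.1, 0.8, -0.4]
grip_width: 0.0235
```

```bash
python3 look.py c1 320 120 140 105
```

```text
11.9667 [0.4675 0.3026 0.1141] [-3.1396e+00 -1.4000e-03  2.7000e-03] 0.023527842692140498
```

View pics/c1.png

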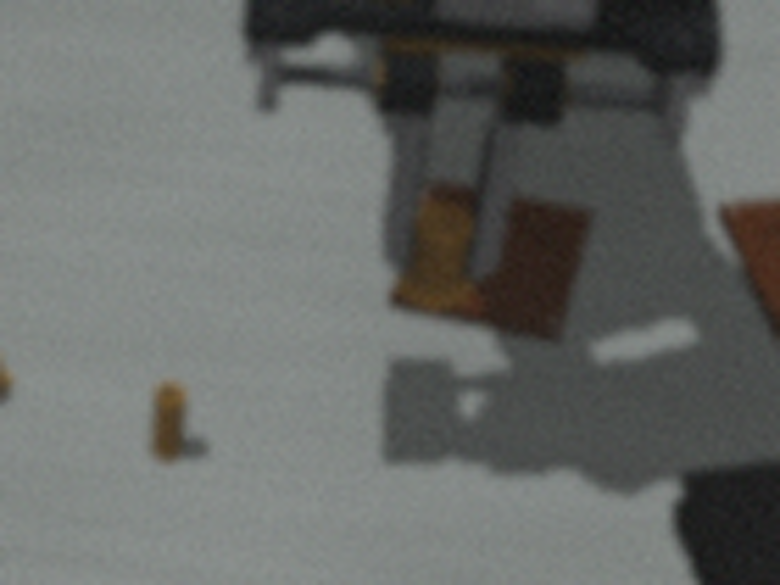

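The barrel is held upright (column 445, row 245 of the crop) and the left sleeve stands untouched. Carrying it to the small round carrier.

Request:
servo_tool(rows=[[0.006, -0.008, 0, 0, 0, 0, -1], [0.02, -0.024, 0, 0, 0, 0, -1], [0.04, -0.05, 0, 0, 0, 0, -1], [0.065, -0.08, 0, 0, 0, 0, -1], [0.09, -0.11, 0, 0, 0, 0, -1], [0.115, -0.14, 0, 0, 0, 0, -1], [0.137, -0.168, 0, 0, 0, 0, -1], [0.152, -0.186, -0.005, 0, 0, 0, -1]])

```text
time_s: 12.68
ee_pos: [0.623, 0.1141, 0.1138]
eef_rot: [-3.137, -0.008, 0.001]
force: [0.2, -0.3, -0.5]
grip_width: 0.0234
```

Request:
servo_tool(rows=[[0.007, -0.008, -0.01, 0, 0, 0, -1], [0.011, -0.013, -0.02, 0, 0, 0, -1], [0.0115, -0.0145, -0.03, 0, 0, 0, -1], [0.0115, -0.0145, -0.045, 0, 0, 0, -1], [0.0115, -0.0145, -0.055, 0, 0, 0, -1], [0.0115, -0.0145, -0.063, 0, 0, 0, -1], [0.0115, -0.0145, -0.067, 0, 0, 0, -1], [0.0115, -0.0145, -0.068, 0, 0, 0, -1]])

```text
time_s: 13.35
ee_pos: [0.634, 0.1001, 0.045]
eef_rot: [-3.137, -0.007, 0.002]
force: [0.2, -0.3, -0.4]
grip_width: 0.0234
```

Request:
servo_tool(rows=[[-0.001, 0.001, -0.01, -0.004, 0.006, 0, -1], [-0.001, 0.001, -0.018, -0.004, 0.006, 0, -1], [-0.001, 0.001, -0.023, -0.004, 0.006, 0, -1], [-0.001, 0.001, -0.026, -0.004, 0.006, 0, -1], [-0.001, 0.001, -0.028, -0.004, 0.006, 0, -1], [-0.001, 0.001, -0.029, -0.004, 0.006, 0, -1], [-0.001, 0.001, -0.03, -0.004, 0.006, 0, -1], [-0.001, 0.001, -0.0305, -0.004, 0.006, 0, -1]])

```text
time_s: 14.02
ee_pos: [0.6331, 0.1011, 0.0159]
eef_rot: [-3.141, -0.001, 0.002]
force: [-10.0, -1.0, 15.7]
grip_width: 0.0232
```

Request:
servo_tool(rows=[[0, 0, 0, 0, 0, 0, -0.2], [0, 0, 0, 0, 0, 0, -0.2], [0, 0, 0, 0, 0, 0, -0.2], [0, 0, 0, 0, 0, 0, -0.2], [0, 0, 0.02, 0, 0, 0, -0.2], [0, 0, 0.05, 0, 0, 0, -0.2], [0, 0, 0.08, 0, 0, 0, -0.2], [0, 0, 0.1, 0, 0, 0, -0.2]])

```text
time_s: 14.68
ee_pos: [0.6338, 0.1012, 0.1188]
eef_rot: [-3.14, -0.003, 0.002]
force: [-0.2, 0.1, 0.8]
grip_width: 0.0379
```

```bash
python3 chk.py barrel .6327 .101 16; python3 look.py c2 240 180 120 90
```

```text
0.003 [0.6306 0.1027 0.0794] 0.025
0.007 [ 0.6339  0.1033 -0.0661] 0.028
14.7333 [0.6351 0.1013 0.1224] [-3.1399e+00 -8.4000e-03  1.7000e-03] 0.03773996000038286
```

View pics/c2.png

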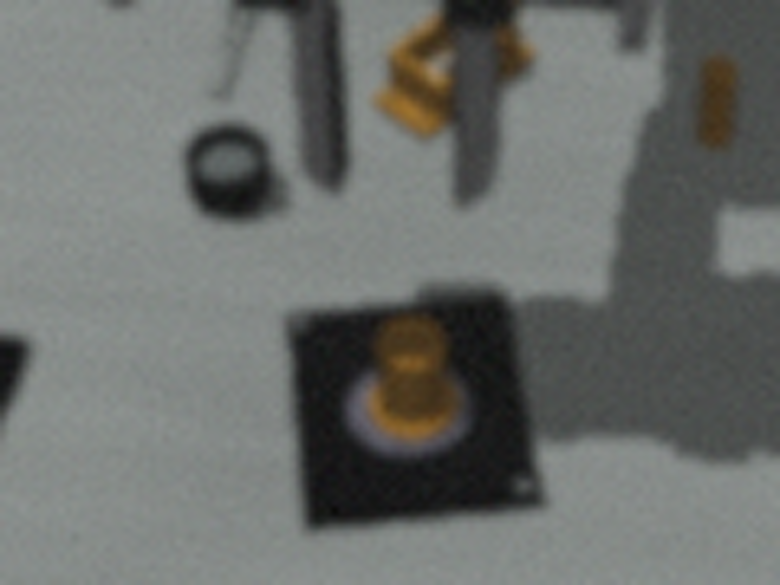

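Request:
servo_tool(rows=[[-0.015, -0.001, 0, 0, 0, -0.08, 0.1], [-0.04, -0.003, 0, 0, 0, -0.18, 0.1], [-0.07, -0.005, 0, 0, 0, -0.28, 0.1], [-0.105, -0.007, -0.005, 0, 0, -0.38, 0.1], [-0.138, -0.009, -0.015, 0, 0, -0.48, 0.1], [-0.16, -0.01, -0.025, 0, 0, -0.56, 0.1], [-0.172, -0.01, -0.035, 0, 0.005, -0.6, 0.1], [-0.172, -0.01, -0.045, 0, 0.005, -0.6, 0.1]])

```text
time_s: 15.45
ee_pos: [0.4608, 0.0913, 0.074]
eef_rot: [3.141, -0.001, -0.6]
force: [-0.3, 0.7, -0.0]
grip_width: 0.0513
```

Request:
servo_tool(rows=[[0.0015, 0, -0.02, 0, 0, 0, 0.1], [0.0015, 0, -0.04, 0, 0, 0, 0.1], [0.0015, 0, -0.057, 0, 0, 0, 0.1], [0.0015, 0, -0.065, 0, 0, 0, 0.1], [0.0015, 0, -0.065, 0, 0, 0, 0.1], [0.0015, 0, -0.065, 0, 0, 0, -1], [0.0015, 0, -0.065, 0, 0, 0, -1], [0.0015, 0, -0.065, 0, 0, 0, -1]], newtons=20)

```text
time_s: 16.12
ee_pos: [0.463, 0.0913, 0.0098]
eef_rot: [-3.141, -0.003, -0.6]
force: [-0.2, -0.0, 0.0]
grip_width: 0.0356
```

Request:
servo_tool(rows=[[0, 0, 0, 0, 0, 0, -1], [0, 0, 0, 0, 0, 0, -1], [0, 0, 0, 0, 0, 0, -1], [0, 0, 0.005, 0, 0, 0, -1], [0, 0, 0.02, 0, 0, 0, -1], [0, 0, 0.045, 0, 0, 0, -1], [0, 0, 0.07, 0, 0, 0, -1], [0, 0, 0.085, 0, 0, 0, -1]])

```text
time_s: 16.78
ee_pos: [0.4635, 0.0914, 0.0975]
eef_rot: [-3.14, -0.004, -0.6]
force: [-0.2, 0.6, -1.0]
grip_width: 0.0299
```

```bash
python3 look.py d1 230 110 140 105
```

```text
16.7833 [0.4635 0.0914 0.0975] [-3.1398 -0.0043 -0.5996] 0.029867955531615305
```

View pics/d1.png

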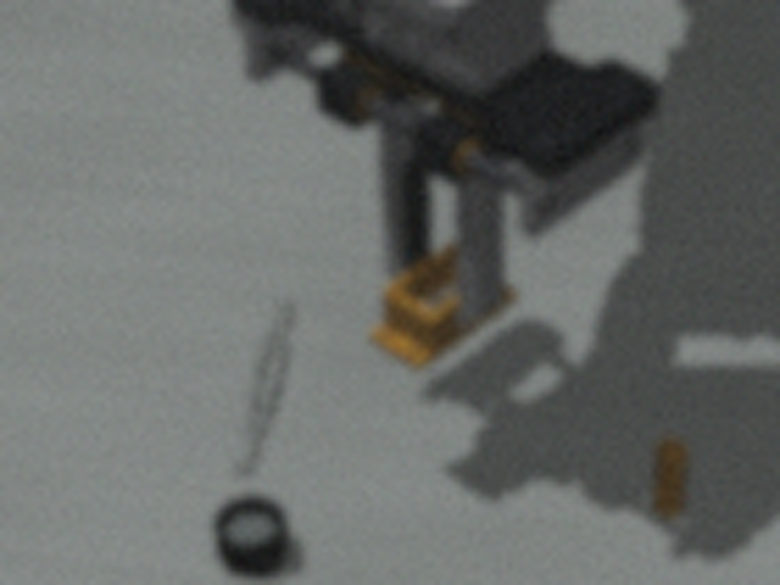

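The flanged housing is held level (column 430, row 315 of the crop). Carrying it to the oblong carrier.

Request:
servo_tool(rows=[[0.009, -0.008, 0, 0, 0, 0.06, -1], [0.028, -0.024, 0, 0, 0, 0.14, -1], [0.055, -0.047, 0, 0, 0, 0.22, -1], [0.083, -0.072, 0, 0, 0, 0.31, -1], [0.112, -0.097, 0, 0, 0, 0.4, -1], [0.14, -0.121, 0, 0, 0, 0.48, -1], [0.167, -0.144, 0, 0, 0, 0.53, -1], [0.187, -0.161, 0, 0, 0, 0.55, -1]])

```text
time_s: 17.5
ee_pos: [0.6528, -0.0715, 0.0984]
eef_rot: [-3.138, -0.006, -0.047]
force: [-0.3, -0.5, -1.6]
grip_width: 0.0301
```

Request:
servo_tool(rows=[[0.008, -0.007, -0.01, 0, 0, 0, -1], [0.013, -0.012, -0.02, 0, 0, 0, -1], [0.0145, -0.0125, -0.03, 0, 0.004, 0, -1], [0.0145, -0.0125, -0.04, 0, 0.004, 0, -1], [0.0145, -0.0125, -0.05, 0, 0.004, 0, -1], [0.0145, -0.0125, -0.056, 0, 0.004, 0, -1], [0.0145, -0.0125, -0.06, 0, 0.004, 0, -1], [0.0145, -0.0125, -0.06, 0, 0.004, 0, -1]])

```text
time_s: 18.17
ee_pos: [0.6668, -0.0836, 0.0377]
eef_rot: [-3.138, -0.001, -0.047]
force: [0.1, 0.3, -1.2]
grip_width: 0.0295
```

Request:
servo_tool(rows=[[0, -0.0007, -0.008, -0.003, 0, 0, -1], [0, -0.0007, -0.014, -0.003, 0, 0, -1], [0, -0.0007, -0.018, -0.003, 0, 0, -1], [0, -0.0007, -0.021, -0.003, 0, 0, -1], [0, -0.0007, -0.0225, -0.003, 0, 0, -1], [0, -0.0007, -0.0235, -0.003, 0, 0, -1], [0, -0.0007, -0.0245, -0.003, 0, 0, -1], [0, -0.0007, -0.025, -0.003, 0, 0, -1]])

```text
time_s: 18.83
ee_pos: [0.667, -0.0843, 0.0133]
eef_rot: [-3.141, -0.002, -0.047]
force: [-5.6, 1.2, 8.9]
grip_width: 0.0296
```

Request:
servo_tool(rows=[[0, 0, 0, 0, 0, 0, -0.05], [0, 0, 0, 0, 0, 0, -0.05], [0, 0, 0, 0, 0, 0, -0.05], [0, 0, 0, 0, 0, 0, -0.05], [0, 0, 0.02, 0, 0, 0, -0.05], [0, 0, 0.05, 0, 0, 0, -0.05], [0, 0, 0.08, 0, 0, 0, -0.05], [0, 0, 0.1, 0, 0, 0, -0.05]])

```text
time_s: 19.5
ee_pos: [0.6676, -0.0844, 0.1163]
eef_rot: [-3.141, -0.004, -0.047]
force: [-0.2, 0.1, 0.6]
grip_width: 0.045
```

Request:
servo_tool(rows=[[-0.01, 0, 0.03, 0, 0, 0, -0.05], [-0.03, 0, 0.06, 0, 0, 0, -0.05], [-0.06, 0, 0.09, 0, 0, 0, -0.05], [-0.1, 0, 0.11, 0, 0, 0, -0.05], [-0.14, 0, 0.12, 0, 0, 0, -0.05], [-0.18, 0, 0.12, 0, 0, 0, -0.05], [-0.2, 0, 0.12, 0, 0, 0, -0.05], [-0.2, 0, 0.12, 0, 0, 0, -0.05]])

```text
time_s: 20.17
ee_pos: [0.4649, -0.0843, 0.2375]
eef_rot: [3.142, -0.006, -0.047]
force: [0.1, 0.5, 0.9]
grip_width: 0.0449
```

```bash
python3 chk.py flange_housing .667 -.084 22;python3 chk.py square_housing .614 -.275 15;python3 chk.py header .6177 .2946 20; python3 chk.py barrel .6327 .101 16
python3 - <<'E'
from station import cams;import cv2
d=cams.camera("scene");cv2.imwrite("pics/e.png",cv2.resize(d["image"][140:290,100:460,::-1],None,fx=2.2,fy=2.2,interpolation=cv2.INTER_CUBIC))
cv2.imwrite("pics/e2.png",cv2.resize(d["image"][205:275,180:280,::-1],None,fx=6,fy=6,interpolation=cv2.INTER_CUBIC))
from fit import *
for n,x,y in(("l",.4800,.197),("r",.4405,-.195)):
    try: print(n,fit("sleeve",[d],[proj([[x,y,.01]],d)[0]],[14],(x,y)))
    except Exception as e: print(n,e)
E
```

```text
0.003 [ 0.6654 -0.0832 -0.0562] 0.068
0.007 [ 0.6686 -0.0815  3.087 ] 0.062
0.003 [ 0.6115 -0.2744  1.2383] 0.042
0.007 [ 0.6148 -0.2718  1.2286] 0.04
0.003 [0.6154 0.2964 0.1125] 0.028
0.007 [0.6186 0.2964 0.0466] 0.024
0.003 [0.6298 0.1023 0.0415] 0.043
0.007 [0.6329 0.1031 0.0347] 0.039
l (array([0.47645169, 0.19709937, 0.13726722]), np.float64(0.21737625475943234))
r (array([ 0.43694093, -0.19431448,  0.23186959]), np.float64(0.2542372881355932))
```

View pics/e.png

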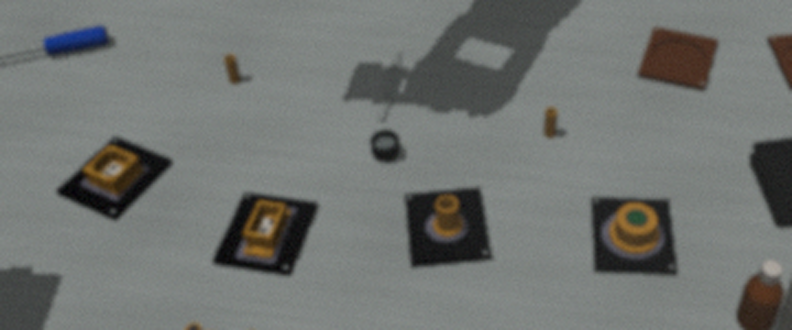

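View pics/e2.png

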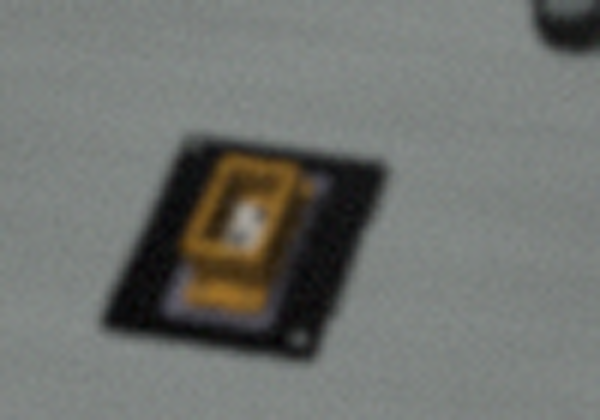

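All four housings sit centred in their recesses with grey lining visible around them: crop columns and rows 113/170, 265/227, 447/215 and 637/227. Both sleeves stand, at 232/68 and 551/122. Handing in.

```bash
python3 -c "
from station import hand_in;print(hand_in())"
```

```text
the job is handed in; nothing more can be done
None
```

All four brass housings are in their own carriers, and the job was handed in after about 20 s of the 102 s allowed. `hand_in()` gives no verdict, so the result rests on my own checks.

I placed them in this order: square housing, header, barrel, flange housing. Each was gripped above its flange or bottom edge and lowered until it touched the recess floor (contact force 9 to 16 N). I then released it and backed straight up.

- **Fit in the recesses:** outline fits in the last scene-camera pictures put every housing within about 1.5 mm of its recess centre, against the 12 mm allowed. The square and flange housings line up with their recesses to within about 0.05 rad.
- **Lying flat:** the pictures show all four upright with grey lining visible around them. The outline fit could not tell the recess floor from the rim by itself (floor and rim heights fitted about equally well). I judged the seating from the centring, the finger height at contact and the pictures.
- **Sleeves:** both still stand. The measured shift was about 1 to 2 mm, which is within the error of that rather rough fit, and nothing came near them.
- **Camera disagreement:** the two cameras differed by about 3 mm along x, so I used the average of the two.

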